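# Step the vacuum selector round to the open port

### The job

Use the thumb lever on the white vacuum selector valve to step its pointer, click by click, round to the port with the tall steel hose nozzle, and let the lever spring back to rest. Work only the lever, never the dial, do not force the lever hard against its stop, and leave the glassware, lid and wrench around it where they are. The dial only goes one way, so do not overshoot.

Things in the scene. Friction and masses are not known exactly. Their poses are not given: they have to be found in the camera images.
- valve: vacuum selector valve bolted to the bench: white round housing, 196 mm across its foot, 186 mm above, its flat top 60 mm over the bench. Origin on the bench at its centre, z up, x axis pointing away from the lever side.
- top_centre (a point): centre of the housing's flat top. Around it 8 ports stand on a circle of 72 mm radius, 36 degrees apart, at -126, -90 ... +126 degrees from the valve's x axis (counter-clockwise from above). Seven have low white caps (28 mm across, 13 mm high), one has the tall nozzle.
- selector: the dial on the valve's top: 72 mm disc with a small knob and a black pointer bar, up to 78 mm above the bench, turning about the valve's axis. A sprung detent holds it at each port. Each click of the lever moves it one port (36 degrees) counter-clockwise seen from above; it cannot be stepped back.
- pointer_tip (a point): outer end of the pointer bar, 46 mm from the valve's axis, 70 mm above the bench. At a port it lies on the line from the axis to that port, 26 mm short of the port's centre.
- nozzle: barbed steel hose nozzle, 28 mm across its foot, 50 mm tall, the only tall port. Origin at the centre of its foot, on the housing's top. It stands on one of the ports at -18, 18, 54 or 90 degrees, two to six clicks ahead of the pointer.
- lever (a joint): thumb lever angle, rad: 0 at rest, growing counter-clockwise from above; a spring returns it to 0 when let go. A push first takes up slack, then turns the dial until it snaps to the next port (the click, at 0.4 to 0.6 rad); some 3 degrees later comes a rubber-cushioned stop (0.45 to 0.65 rad, stiffening about 6 N per mm at the pad). Where differs from valve to valve, unseen: feel for it.
- lever_hinge (a point): the lever's pivot, on the valve's axis at lever height. One full push gives just one click; the next needs the lever let fully back to rest first. Pushing at the pad takes 2 to 10 N up to the click; a rise to about 15 N is the stop; over 40 N damages the ratchet.
- lever_pad (a point): centre of the lever's upright black thumb pad, 130 mm from the axis, 46 mm above the bench: 40 mm long radially, 13 mm thick along its path, standing from 24 to 68 mm above the bench. At rest at 160 degrees from the valve's x axis; pushed on its clockwise (valve's +y) side, where 60 mm is free. A steel bar 14 mm wide, 31 to 41 mm high, joins it to the housing.
- jar_clear: bystander: glass jar of pale sample with a white screw lid, 64 mm across, 103 mm tall; origin under its centre.
- jar_amber: bystander: glass jar of amber sample with a white screw lid, 64 mm across, 103 mm tall; origin under its centre.
- jar_grey: bystander: glass jar of grey powder with a white screw lid, 64 mm across, 103 mm tall; origin under its centre.
- flask: bystander: conical glass flask, 88 mm across, 125 mm tall; origin under its centre.
- beaker: bystander: glass beaker, 72 mm across, 85 mm tall; origin under its centre.
- wrench: bystander: steel wrench 180 mm long, lying on the bench along its own x axis.
- jar_lid: bystander: loose white jar lid, 68 mm across, 16 mm high; origin under its centre.

How it is judged:
At the end, for the whole second after the job is handed in: The pointer stands at the steel nozzle (pointer tip within 31 mm of the nozzle's axis; 26 mm when in line, 46 mm at the next port) and the lever is back at rest (below 0.06 rad) (horizontal distance between pointer_tip and nozzle below 0.031 m and value of joint lever below 0.06 rad); the robot touches nothing.
It fails at once if the lever is pushed with more than 40 N (contact force between any of the fingers, the arm and lever above 40 N).
It fails at once if the dial is touched with more than 1 N (contact force between any of the fingers, the arm and selector above 1 N).
It fails at once if a bystander is moved more than 30 mm (distance of any of jar_clear, jar_amber, jar_grey, flask, beaker, wrench, jar_lid from where it was at the start of the episode above 0.03 m).
It also fails if it takes over 72 s, if anything falls off the work surface, if the arm or the gripper's body presses on something with over 40 N, if the wrist force passes 120 N, or if a joint passes its speed limit or range.

### The arm

A 7-joint arm with a two-finger parallel gripper is mounted at the origin on the work surface. World frame = base frame: x ahead of the robot, y to its left, z up, the work surface at z = 0. Lengths are in m, angles in rad, forces in N, time in s.
With the tool pointing down it reaches from about 0.4 to 0.85 m from the base axis. Payload 4.5 kg.
Tool frame: the origin (TCP) lies at the centre of the arm's flange, where the gripper is bolted on; the fingertips stand r.tcp_to_tips ahead of it and the grasp point (between the pads) lies 147 mm ahead of it (r.tcp_to_tips is the distance from the TCP to the fingertips, in m); x points along the fingers, y is the direction in which the jaws open and shut, and the axes are right-handed (so a half turn about x gives the same grasp; the last joint's range is limited). The gripper opens to 88 mm and grips with 3 to 60 N. Pads are 18 mm wide; open, the fingers measure 123 mm over their backs; the gripper's body (75 mm by 187 mm) begins 45 mm behind the grasp point.
Start: joints at [1.338, 0.689, -0.195, 1.565, 0.157, 0.902, -0.215], TCP at [0.165, -0.603, 0.405] pointing down, gripper open.
Joint ranges: [-3.01, 3.01], [-0.46, 2.08], [-1.47, 1.51], [0.13, 2.56], [-1, 4.14], [0.04, 2.09], [-2.66, 2.66]. Speed limits (rad/s): [2.57, 2.57, 3.14, 3.14, 3.14, 3.14, 3.14].

### API

Orientations are given as a unit quaternion [x, y, z, w].
In Python, from plant import r, eyes gives the robot as it stands.
- The arm moves only by the tool carry_out, never from a script. Its argument "targets" is text: rows parted by semicolons, each of 5 numbers parted by spaces: the opening, from 0 (shut) to 1 (fully open), then the shift along the tool's x, y, z in mm, then the turn about the tool's x in rad. A call has 1 to 20 rows; each row shifts and turns the commanded pose from where the row before left it, along the tool's axes as they then stand; what a row does not reach is not made up. A row lasts 1/12 s, in which the tool goes at most 41.7 mm and 7.16 degrees, less where a joint would pass 70% of its speed; a pose out of reach is approached as far as the arm can. A call is refused whole if a number of a shift passes 41.7 or a number of a turn 0.125, either way. A call with a gripper value outside its range is refused whole. The fingers move at their own pace and stop on an object; "force" is the grip in N (left out, the last holds). Time passes only in rows, so rows that do not move let the fingers close. It gives the time, the measured TCP pose, the force and the opening at its end, in the units of the state.
- r.get_state(): the state, without advancing time (a new reading comes with each control period).
- eyes.snapshot(name): name is "scene" or "top"; returns (picture, depth): 420x560x3 uint8, blue, green, red; 420x560 float32, m along the optical axis (not along the pixel's ray), 0 where there is no reading.
- eyes.camera_params(name): a dict with "intrinsics" (3x3 intrinsics, pixels), "rvec" (rotation vector, rad) and "tvec" (3), from world to camera coordinates, as OpenCV has them. Camera axes: x right, y down, z forward; pixel columns grow to the right and rows downward; lengths in m; the calibration is good to about 2 mm. A picture is of the moment at which its call begins. camera_params takes no time and is no camera call.
- r.finish_job(): hands the job in, once; it reports no verdict.
The state is a dict: "clock": time; "q": joint angles; "qd": joint speeds; "joint_torque": joint torques, N m; "tool_pos": TCP position; "eef_rot": TCP orientation; "contact_force": force on the tool from outside, world axes, zero at the start; "moment": the same for the moment, N m; "opening": opening from 0.0 (shut) to 1.0 (fully open).
Only numpy, scipy, OpenCV 4.12 (cv2) and the standard library are available. Lean on these libraries where they do the work, as an engineer would, in place of code of your own. Each camera call takes 0.05 s, during which the arm holds its last target.

## Working session

There is one attempt and no reset: what is moved stays moved. The work goes in short steps, Python scripts to look and compute and a tool call to move; the robot and the scene stay as the last step left them, time stands still between calls to the robot, and variables do not carry over. Pictures are saved under pics/ and viewed, and the job is handed in when it is done.

Besides the shell and the picture viewer there is one more tool, called after "Request:" as name(argument=value, ...), one argument or row to a line, values as JSON. carry_out: Moves the arm, as the interface text tells. Its arguments: {"type":"object","properties":{"targets":{"type":"string"},"force":{"type":"number"}},"required":["targets"]}

```bash
ls; mkdir -p pics; python3 - <<'E'
from plant import r, eyes
import cv2, numpy as np
for n in ("scene","top"):
    p,d=eyes.snapshot(n); cv2.imwrite(f"pics/{n}0.png",p); np.save(f"pics/{n}0.npy",d)
    c=eyes.camera_params(n); print(n,c)
print(r.get_state(), r.tcp_to_tips)
E
```

```text
pics
scene {'intrinsics': array([[507.45901609,   0.        , 278.07732777],
       [  0.        , 507.45901609, 209.12774583],
       [  0.        ,   0.        ,   1.        ]]), 'rvec': array([ 0.97276612,  2.41137689, -1.09906844]), 'tvec': array([ 0.42203449, -0.19257805,  1.60677551])}
top {'intrinsics': array([[402.49898522,   0.        , 280.12613604],
       [  0.        , 402.49898522, 210.25992809],
       [  0.        ,   0.        ,   1.        ]]), 'rvec': array([ 2.08138186, -2.14405608,  0.21446161]), 'tvec': array([-0.0276359 ,  0.5666231 ,  1.11076289])}
{'clock': 0.1, 'q': array([ 1.33777611,  0.68989685, -0.19451649,  1.56620433,  0.15732008,
        0.90250102, -0.21510256]), 'qd': array([ 0.00124461, -0.00262358,  0.00125806, -0.00421418,  0.00064304,
        0.0006665 , -0.00015892]), 'joint_torque': array([-3.21746775e-03, -5.28496706e+01, -1.27151694e+00, -1.53837061e+01,
       -5.25766541e-02,  1.95464585e-03,  6.91236141e-05]), 'tool_pos': array([ 0.16469007, -0.60261911,  0.40400148]), 'eef_rot': array([-0.70069644, -0.09464162,  0.70094262, -0.09352494]), 'contact_force': array([-0.8454474 ,  0.99015391,  0.14394523]), 'moment': array([-0.01661567,  0.0172911 ,  0.00738593]), 'opening': 0.9942719333779523} 0.166
```

View pics/scene0.png

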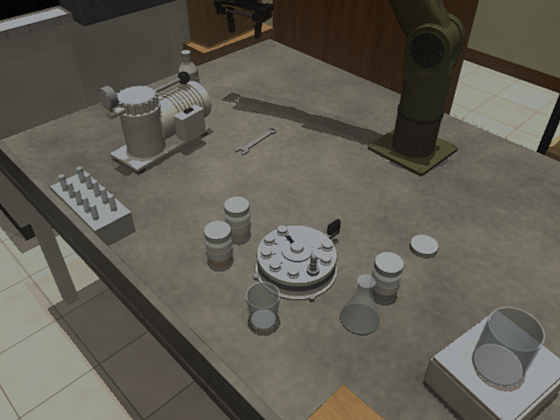

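View pics/top0.png

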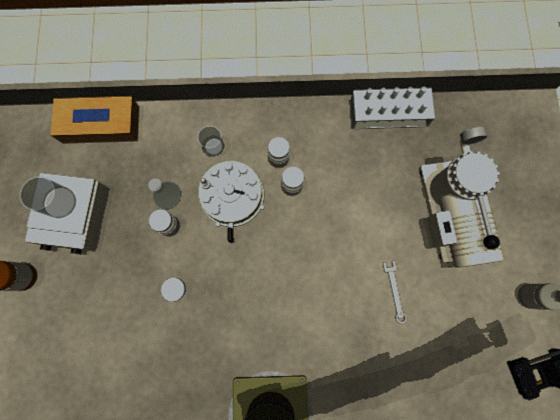

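The scene view shows the valve near (297,258), its black pad near (334,227), and the nozzle near (313,265). In the top view the valve is at (231,192), the pad at (230,235), the pointer points right, and the nozzle seems to be at the left, near (204,183). Next I'll zoom in and measure.

```bash
cat > h.py <<'E'
import cv2, numpy as np
from plant import r, eyes
def cam(n):
    c=eyes.camera_params(n); K=c["intrinsics"]; R=cv2.Rodrigues(np.array(c["rvec"]))[0]; t=np.array(c["tvec"]).ravel()
    return K,R,t
def onplane(n,uv,z):
    K,R,t=cam(n); d=R.T@np.linalg.inv(K)@np.array([uv[0],uv[1],1.]); o=-R.T@t
    return o+d*(z-o[2])/d[2]
def proj(n,P):
    c=eyes.camera_params(n); return cv2.projectPoints(np.array(P,float).reshape(-1,1,3),c["rvec"],c["tvec"],c["intrinsics"],None)[0].reshape(-1,2)
def cloud(n,d):
    K,R,t=cam(n); v,u=np.mgrid[:d.shape[0],:d.shape[1]]
    p=np.stack([(u-K[0,2])/K[0,0]*d,(v-K[1,2])/K[1,1]*d,d],-1)
    return (p-t)@R
E
python3 - <<'E'
from h import *
for n,(u0,v0,u1,v1) in dict(scene=(240,205,360,305),top=(180,140,290,250)).items():
    p=cv2.imread(f"pics/{n}0.png"); d=np.load(f"pics/{n}0.npy")
    cv2.imwrite(f"pics/{n}0z.png",cv2.resize(p[v0:v1,u0:u1],None,fx=5,fy=5,interpolation=cv2.INTER_CUBIC))
    P=cloud(n,d); P[d==0]=np.nan
    # black pad mask
    m=(p.max(2)<45); m[:v0]=0;m[v1:]=0;m[:,:u0]=0;m[:,u1:]=0
    k,l,s,c=cv2.connectedComponentsWithStats(m.astype(np.uint8))
    for i in range(1,k):
        if s[i,4]>8: print(n,s[i],c[i].round(1),np.nanmedian(P[l==i],0).round(3),np.nanmin(P[l==i],0).round(3),np.nanmax(P[l==i],0).round(3))
    sub=P[v0:v1,u0:u1].reshape(-1,3); w=np.abs(sub[:,2]-0.06)<0.004
    q=sub[w]; print(n,'top plane',len(q),np.percentile(q,[1,50,99],axis=0).round(3))
    hi=sub[(sub[:,2]>0.095)&(sub[:,2]<0.125)]; print('hi',len(hi),hi.mean(0) if len(hi) else 0)
E
```

```text
scene [327 219  13  20 153] [333.4 227.7] [0.505 0.111 0.057] [ 0.427  0.053 -0.005] [0.522 0.114 0.07 ]
scene [286 236   7   7  22] [289.1 238.6] [0.622 0.072 0.07 ] [0.612 0.052 0.058] [0.626 0.082 0.073]
scene [258 263  77  28 283] [297.3 282.7] [0.694 0.172 0.036] [0.595 0.058 0.026] [0.724 0.199 0.046]
scene top plane 2244 [[ 0.506 -0.02   0.056]
 [ 0.643  0.114  0.059]
 [ 0.78   0.196  0.064]]
hi 142 [0.64954156 0.08246015 0.10388017]
top [271 162   8   5  11] [274.5 164.5] [ 0.717 -0.03   0.026] [ 0.711 -0.042  0.014] [ 0.722 -0.021  0.032]
top [280 164   6   3  10] [282.1 165. ] [ 0.713 -0.054  0.025] [ 0.709 -0.064  0.017] [ 0.717 -0.048  0.038]
top [234 190  10   4  17] [238.8 191.7] [0.621 0.073 0.072] [0.617 0.062 0.07 ] [0.627 0.087 0.075]
top [233 203  27  21  40] [247.6 215.3] [0.555 0.047 0.041] [0.536 0.017 0.028] [0.592 0.095 0.05 ]
top [228 228   6  15  74] [230.2 235. ] [0.496 0.1   0.066] [0.479 0.095 0.034] [0.517 0.106 0.074]
top top plane 1943 [[ 0.538 -0.028  0.056]
 [ 0.62   0.095  0.06 ]
 [ 0.72   0.188  0.064]]
hi 466 [ 0.71278341 -0.03721318  0.10318939]
```

```bash
python3 -c "
import cv2,numpy as np
a=cv2.imread('pics/scene0z.png');b=cv2.imread('pics/top0z.png')
print(a.shape,b.shape)"
```

```text
(500, 600, 3) (550, 550, 3)
```

View pics/scene0z.png

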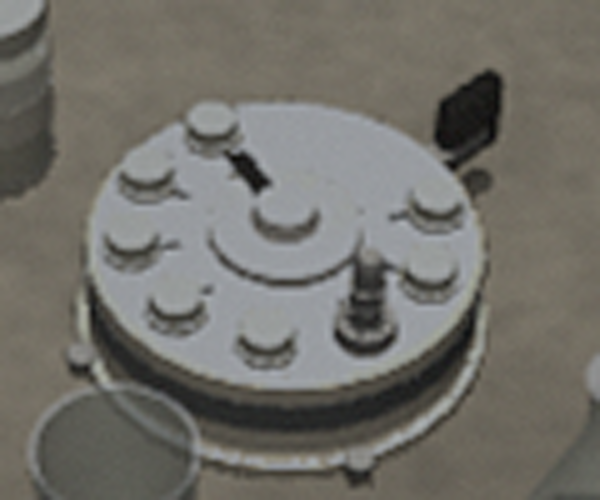

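View pics/top0z.png

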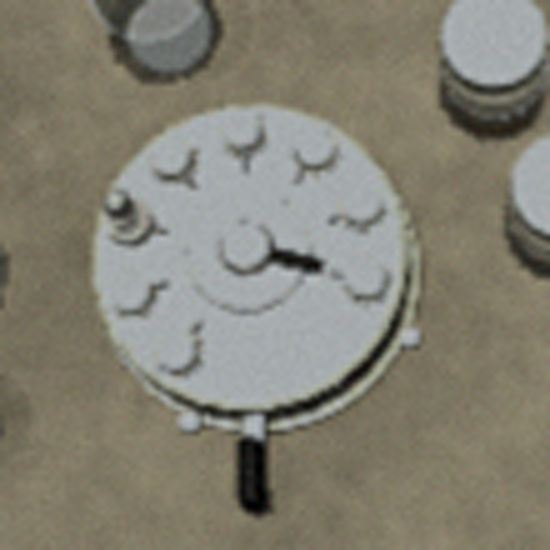

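```bash
python3 - <<'E'
from h import *
from scipy.spatial.transform import Rotation as Rn
res={}
for n in ("top","scene"):
    p=cv2.imread(f"pics/{n}0.png"); d=np.load(f"pics/{n}0.npy"); P=cloud(n,d); P[d==0]=np.nan
    m=((np.abs(P[...,2]-.0615)<.006)&(p.min(2)>85)).astype(np.uint8)
    box=np.zeros_like(m); 
    if n=="top": box[150:225,190:270]=1
    else: box[215:290,250:345]=1
    m=cv2.morphologyEx(m*box,cv2.MORPH_CLOSE,np.ones((9,9),np.uint8))
    c=max(cv2.findContours(m,0,2)[0],key=cv2.contourArea); c=cv2.convexHull(c).reshape(-1,2)
    w=np.array([onplane(n,x,.06)[:2] for x in c]).astype(np.float32)
    (cx,cy),rad=cv2.minEnclosingCircle(w)
    A=np.c_[2*w,np.ones(len(w))]; s=np.linalg.lstsq(A,(w**2).sum(1),rcond=None)[0]
    print(n,"minenc",cx,cy,rad,"lsq",s[:2],np.sqrt(s[2]+s[0]**2+s[1]**2))
K=None
# nozzle/caps/pointer in top
print("pad top",onplane("top",(230.2,235),.062))
print("knob", onplane("top",(180+246/5,140+248/5),.078),"scene knob",onplane("scene",(240+287/5,205+213/5),.078))
print("tip",onplane("top",(180+320/5,140+267/5),.07),"scene",onplane("scene",(240+230/5,205+152/5),.07))
print("nozzle foot", onplane("top",(180+128/5,140+225/5),.065),"scene",onplane("scene",(240+365/5,205+338/5),.062))
for nm,uv,z in [("jarL",(161,216),.103),("jar2",(292,174),.103),("jar1",(279,145),.103),("flask top",(155,185),.125),("beaker",(209,133),.085),("lid",(173,289),.016),("wrench",(395,292),.005)]:
    print(nm,onplane("top",uv,z).round(3))
st=r.get_state(); print(Rn.from_quat(st["eef_rot"]).as_matrix().round(3))
E
```

```text
top minenc 0.628089189529419 0.10127954930067062 0.09250907599925995 lsq [0.62855181 0.10145708] 0.09161400300762063
scene minenc 0.6338014602661133 0.10869857668876648 0.09215090423822403 lsq [0.63331625 0.10886318] 0.0910225282177331
pad top [0.49682993 0.10035628 0.062     ]
knob [0.62669897 0.10070154 0.078     ] scene knob [0.63471935 0.11133265 0.078     ]
tip [0.61613522 0.05883975 0.07      ] scene [0.61925177 0.05893689 0.07      ]
nozzle foot [0.64615363 0.17140335 0.065     ] scene [0.65377174 0.17879819 0.062     ]
jarL [0.55  0.288 0.103]
jar2 [ 0.66  -0.081  0.103]
jar1 [ 0.749 -0.047  0.103]
flask top [0.634 0.301 0.125]
beaker [0.799 0.159 0.085]
lid [0.351 0.273 0.016]
wrench [ 0.324 -0.372  0.005]
[[-0.001  0.264 -0.965]
 [ 0.002 -0.965 -0.264]
 [-1.    -0.002  0.   ]]
```

Both views agree on the count. The pointer is on the first port (-126°) and the nozzle is on the sixth (+54°), so it takes 5 clicks. The valve centre is about (0.631, 0.105), its yaw is about 20°, and the pad is about (0.50, 0.103). The CCW push is along world -y. I'll shut the fingers, turn 0.267 rad so tool y is along the push, and travel high.

Request:
carry_out(
  targets="0 0 0 0 0.089;0 0 0 0 0.089;0 0 0 0 0.089;0 0 -28 -20 0;0 0 -28 -20 0;0 0 -28 -20 0;0 0 -28 -20 0;0 0 -28 -20 0;0 0 -28 -20 0;0 0 -28 -20 0;0 0 -28 -20 0;0 0 -28 -20 0;0 0 -28 -20 0;0 0 -35 -20 0;0 0 -35 -20 0;0 0 -35 -20 0;0 0 -35 -20 0;0 0 -35 -20 0;0 0 0 0 0",
  force=20,
)

```text
clock: 1.68
tool_pos: [0.4691, -0.1393, 0.4047]
eef_rot: [0.709, 0.007, -0.706, 0.003]
contact_force: [0.3, 0.3, -0.3]
opening: 0.004
```

Request:
carry_out(
  targets="0 0 -32 -4 0;0 0 -32 -4 0;0 0 -32 -4 0;0 0 -32 -4 0;0 0 -32 -4 0;0 0 -32 -4 0;0 0 -32 -4 0;0 0 -32 -3 0;0 0 -31 0 0;0 20 0 0 0;0 20 0 0 0;0 20 0 0 0;0 20 0 0 0;0 0 0 0 0;0 0 0 0 0",
)

```text
clock: 2.93
tool_pos: [0.4956, 0.1388, 0.3241]
eef_rot: [-0.706, 0.0, 0.708, -0.0]
contact_force: [-0.0, 0.6, 0.6]
opening: 0.007
```

```bash
python3 - <<'E'
from h import *
from scipy.spatial.transform import Rotation as Rn
st=r.get_state(); M=Rn.from_quat(st["eef_rot"]).as_matrix(); print(st["tool_pos"],st["contact_force"],M.round(3),st["q"].round(2))
tip=st["tool_pos"]+M[:,0]*r.tcp_to_tips; print(tip)
for n in ("scene","top"):
    p,d=eyes.snapshot(n); 
    uv=proj(n,[tip])[0]; print(n,uv)
    x0,y0=(230,120) if n=="scene" else (160,140)
    c=cv2.resize(p[y0:y0+180,x0:x0+150],None,fx=3.3,fy=3.3,interpolation=cv2.INTER_CUBIC)
    cv2.circle(c,tuple(int(v) for v in ((uv-[x0,y0]+.5)*3.3)),3,(0,0,255),-1)
    cv2.imwrite(f"pics/{n}1.png",c)
a=[cv2.imread(f"pics/{n}1.png")[:590,:400+95] for n in ("scene","top")]
cv2.imwrite("pics/both1.png",cv2.resize(np.hstack(a),None,fx=.8,fy=.8))
E
```

```text
[0.49563239 0.13878264 0.32408647] [-0.00657211  0.61620916  0.59746129] [[-0.002 -0.    -1.   ]
 [-0.001 -1.     0.   ]
 [-1.     0.001  0.002]] [-0.35  0.67 -0.02  1.98  0.02  0.5  -1.95]
[0.49522464 0.13862402 0.15808705]
scene [349.34678414 199.21406717]
top [210.99511236 230.81593103]
```

View pics/both1.png

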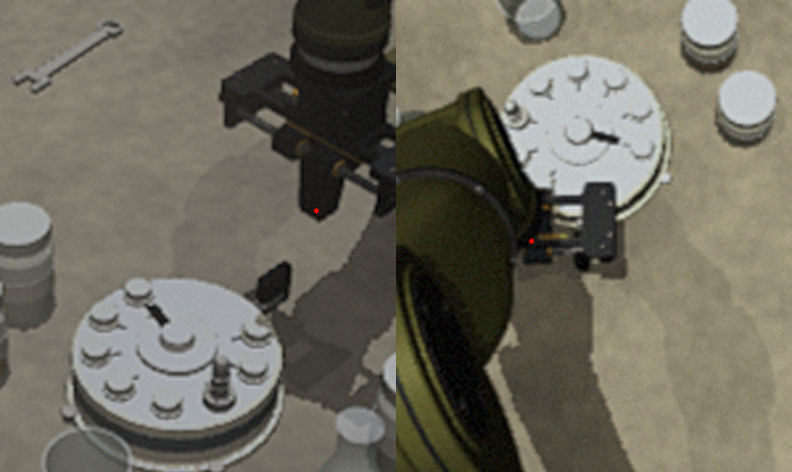

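The left picture (scene) shows the shut fingers beside and above the pad, and the projected tip (316,211) falls on them. The right picture (top) still shows the dial. I'll back off 12 mm to +y and descend.

Request:
carry_out(
  targets="0 0 -12 -4 0;0 0 0 0 0;0 20 0 0 0;0 20 0 0 0;0 20 0 0 0;0 20 0 0 0;0 15 0 0 0;0 10 0 0 0;0 10 0 0 0;0 6 0 0 0;0 0 0 0 0;0 0 0 0 0;0 0 0 0 0",
)

```text
clock: 4.12
tool_pos: [0.5003, 0.1511, 0.2044]
eef_rot: [0.708, 0.0, -0.707, -0.0]
contact_force: [1.0, -0.6, 0.3]
opening: 0.006
```

```bash
cat > look.py <<'E'
import sys
from h import *
from scipy.spatial.transform import Rotation as Rn
k=sys.argv[1]
st=r.get_state(); M=Rn.from_quat(st["eef_rot"]).as_matrix(); tip=st["tool_pos"]+M[:,0]*r.tcp_to_tips
print("t",st["clock"],"tip",tip.round(4),"F",st["contact_force"].round(2),"yaw y",np.degrees(np.arctan2(M[1,1],M[0,1])).round(1))
out=[]
for n in ("scene","top"):
    p,d=eyes.snapshot(n)
    x0,y0=(235,180) if n=="scene" else (180,140)
    out.append(cv2.resize(p[y0:y0+120,x0:x0+120],None,fx=3.3,fy=3.3,interpolation=cv2.INTER_CUBIC))
cv2.imwrite(f"pics/look{k}.png",np.hstack(out))
E
python3 look.py 2
```

```text
t 4.1167 tip [0.5005 0.1512 0.0384] F [ 1.   -0.58  0.29] yaw y -90.0
```

View pics/look2.png

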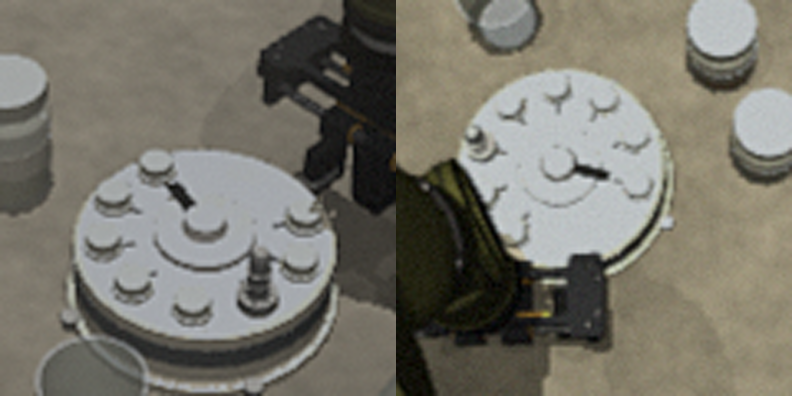

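The fingers are in place beside the pad and nothing has been touched. I'll creep toward contact.

Request:
carry_out(
  targets="0 0 4 0 0;0 0 4 0 0;0 0 4 0 0;0 0 0 0 0;0 0 0 0 0",
)

```text
clock: 4.63
tool_pos: [0.5, 0.1384, 0.2038]
eef_rot: [0.707, -0.001, -0.707, -0.0]
contact_force: [-1.2, 0.3, 0.2]
opening: 0.006
```

Request:
carry_out(
  targets="0 0 3 0 0;0 0 3 0 0;0 0 0 0 0;0 0 0 0 0",
)

```text
clock: 4.97
tool_pos: [0.4999, 0.1328, 0.2037]
eef_rot: [-0.707, 0.0, 0.707, 0.0]
contact_force: [0.2, -0.6, -0.6]
opening: 0.005
```

Request:
carry_out(
  targets="0 0 3 0 0;0 0 3 0 0;0 0 0 0 0;0 0 0 0 0",
)

```text
clock: 5.3
tool_pos: [0.5, 0.1267, 0.2037]
eef_rot: [-0.707, 0.0, 0.707, 0.0]
contact_force: [-0.5, 0.7, -0.7]
opening: 0.006
```

Request:
carry_out(
  targets="0 0 5.2 0.9 -0.04;0 0 5.2 0.9 -0.04;0 0 5.2 0.9 -0.04;0 0 0 0 0",
)

```text
clock: 5.63
tool_pos: [0.498, 0.1117, 0.2037]
eef_rot: [0.706, 0.043, -0.705, 0.042]
contact_force: [0.7, 3.8, -0.8]
opening: 0.005
```

Request:
carry_out(
  targets="0 0 5.2 0.9 -0.04;0 0 5.2 0.9 -0.04;0 0 5.2 0.9 -0.04;0 0 0 0 0",
)

```text
clock: 5.97
tool_pos: [0.4978, 0.0961, 0.2037]
eef_rot: [0.702, 0.085, -0.702, 0.084]
contact_force: [-0.6, 4.2, 0.0]
opening: 0.004
```

```bash
python3 look.py 3
```

```text
t 5.9667 tip [0.498  0.0964 0.0377] F [-0.62  4.17  0.05] yaw y -76.2
```

View pics/look3.png

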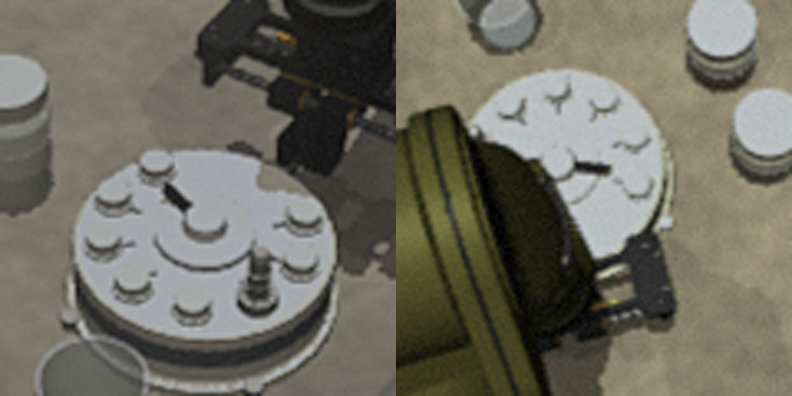

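Contact is made at 4 N and the dial is just starting to turn. I'll continue in smaller steps.

Request:
carry_out(
  targets="0 0 5.2 0.9 -0.04;0 0 5.2 0.9 -0.04;0 0 0 0 0",
)

```text
clock: 6.32
tool_pos: [0.4989, 0.0849, 0.2037]
eef_rot: [0.698, 0.112, -0.698, 0.112]
contact_force: [0.4, 4.2, -0.5]
opening: 0.009
```

Request:
carry_out(
  targets="0 0 2.6 0.5 -0.02;0 0 2.6 0.5 -0.02;0 0 0 0 0",
)

```text
clock: 6.57
tool_pos: [0.4997, 0.0795, 0.2038]
eef_rot: [0.696, 0.126, -0.695, 0.127]
contact_force: [0.9, 3.2, -0.7]
opening: 0.004
```

Request:
carry_out(
  targets="0 0 2.6 0.5 -0.02;0 0 0 0 0",
)

```text
clock: 6.73
tool_pos: [0.5, 0.0767, 0.2038]
eef_rot: [0.695, 0.133, -0.694, 0.134]
contact_force: [1.0, 1.8, -0.3]
opening: 0.007
```

Request:
carry_out(
  targets="0 0 2.6 0.5 -0.02;0 0 0 0 0",
)

```text
clock: 6.9
tool_pos: [0.5005, 0.074, 0.2037]
eef_rot: [0.693, 0.14, -0.693, 0.141]
contact_force: [0.8, 2.4, 0.4]
opening: 0.005
```

```bash
python3 look.py 4
```

```text
t 6.9 tip [0.5005 0.0739 0.0377] F [0.79 2.37 0.39] yaw y -67.1
```

View pics/look4.png

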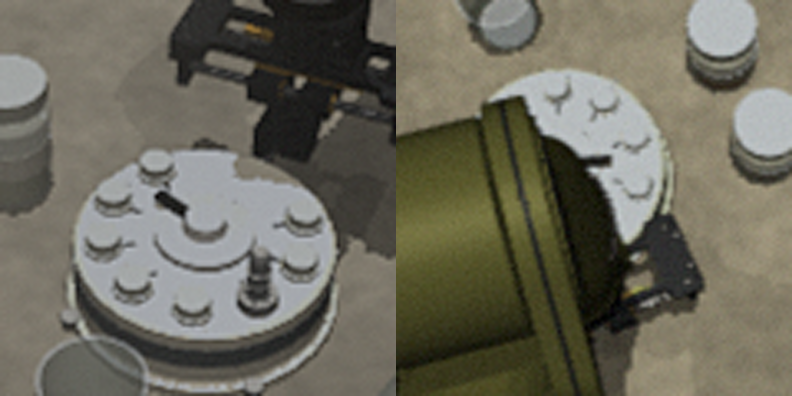

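Pointer is about half-way and the force is falling, so it's past the detent crest. I'll continue.

Request:
carry_out(
  targets="0 0 2.6 0.5 -0.02;0 0 0 0 0",
)

```text
clock: 7.17
tool_pos: [0.5009, 0.0715, 0.2037]
eef_rot: [0.692, 0.147, -0.692, 0.148]
contact_force: [0.9, 2.1, 0.5]
opening: 0.005
```

Request:
carry_out(
  targets="0 0 2.6 0.5 -0.02;0 0 0 0 0",
)

```text
clock: 7.33
tool_pos: [0.5015, 0.0688, 0.2037]
eef_rot: [-0.69, -0.154, 0.69, -0.155]
contact_force: [-0.2, 2.3, 0.3]
opening: 0.004
```

Request:
carry_out(
  targets="0 0 2.6 0.5 -0.02;0 0 0 0 0",
)

```text
clock: 7.5
tool_pos: [0.5022, 0.0663, 0.2037]
eef_rot: [-0.688, -0.161, 0.688, -0.162]
contact_force: [0.6, 2.4, -0.1]
opening: 0.005
```

```bash
python3 look.py 5
```

```text
t 7.5 tip [0.5022 0.0662 0.0377] F [ 0.56  2.37 -0.15] yaw y -63.6
```

View pics/look5.png

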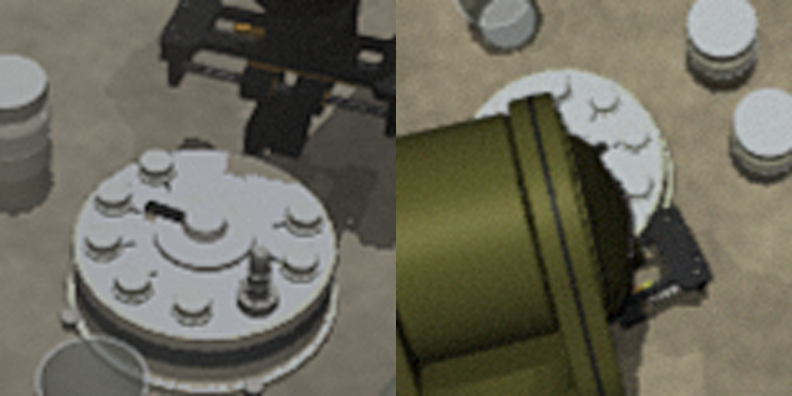

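The pointer is close to the next port. I'll add a numeric angle readout, using the pointer's dark pixels in the scene view projected onto its plane.

```bash
cat > ang.py <<'E'
from h import *
from scipy.spatial.transform import Rotation as Rn
C=np.array([.6335,.1088]); YAW=20.3
def ang(p):
    m=(p.max(2)<60).astype(np.uint8); v,u=np.nonzero(m)
    w=np.array([onplane("scene",x,.07)[:2] for x in zip(u,v) if 250<x[0]<345 and 210<x[1]<285])-C
    rad=np.linalg.norm(w,axis=1); w=w[(rad>.022)&(rad<.05)]
    if len(w)<5: return None,len(w)
    # densest direction
    a=np.arctan2(w[:,1],w[:,0]); best=max(np.radians(np.arange(-180,180,2)),key=lambda t:(np.abs(np.angle(np.exp(1j*(a-t))))<.22).sum())
    w=w[np.abs(np.angle(np.exp(1j*(a-best))))<.3]; s=w.mean(0)
    return (np.degrees(np.arctan2(s[1],s[0]))-YAW+180)%360-180,len(w)
if __name__=="__main__":
    import sys
    st=r.get_state(); M=Rn.from_quat(st["eef_rot"]).as_matrix(); tip=st["tool_pos"]+M[:,0]*r.tcp_to_tips
    y=M[:2,1]; print("start",ang(cv2.imread("pics/scene0.png")))
    p,_=eyes.snapshot("scene"); print("t",round(st["clock"],2),"ptr",ang(p),"Fpush",round(-float(st["contact_force"][:2]@y),2),"F",st["contact_force"].round(1),"tip",tip.round(4),"tooly",np.degrees(np.arctan2(y[1],y[0])).round(1))
    if len(sys.argv)>1: cv2.imwrite(f"pics/a{sys.argv[1]}.png",cv2.resize(p[180:300,235:385],None,fx=4,fy=4,interpolation=cv2.INTER_CUBIC))
E
python3 ang.py
```

```text
start (np.float64(-128.58197534528688), 26)
t 7.6 ptr (np.float64(-96.67543899215951), 31) Fpush 2.66 F [-0.1  2.9 -0.6] tip [0.502  0.0667 0.0377] tooly -63.7
```

Request:
carry_out(
  targets="0 0 2.6 0.5 -0.02;0 0 0 0 0",
)

```text
clock: 7.82
tool_pos: [0.5029, 0.0638, 0.2037]
eef_rot: [-0.687, -0.168, 0.687, -0.168]
contact_force: [-0.8, 2.8, -0.1]
opening: 0.006
```

```bash
python3 ang.py
```

```text
start (np.float64(-128.58197534528688), 26)
t 7.82 ptr (np.float64(-96.93474444584126), 32) Fpush 2.83 F [-0.8  2.8 -0.1] tip [0.5029 0.0638 0.0377] tooly -62.5
```

Request:
carry_out(
  targets="0 0 2.6 0.5 -0.02;0 0 0 0 0",
)

```text
clock: 8.03
tool_pos: [0.5034, 0.0618, 0.2037]
eef_rot: [-0.685, -0.176, 0.685, -0.175]
contact_force: [-1.4, 4.3, 1.0]
opening: 0.004
```

```bash
python3 ang.py
```

```text
start (np.float64(-128.58197534528688), 26)
t 8.03 ptr (np.float64(-96.93474444584126), 32) Fpush 4.44 F [-1.4  4.3  1. ] tip [0.5033 0.0618 0.0377] tooly -61.3
```

Request:
carry_out(
  targets="0 0 1.5 0.3 -0.012;0 0 0 0 0",
)

```text
clock: 8.25
tool_pos: [0.5036, 0.061, 0.2036]
eef_rot: [-0.684, -0.18, 0.684, -0.179]
contact_force: [-3.2, 5.5, 1.8]
opening: 0.008
```

```bash
python3 ang.py 6
```

```text
start (np.float64(-128.58197534528688), 26)
t 8.25 ptr (np.float64(-96.67543899215951), 31) Fpush 6.34 F [-3.2  5.5  1.8] tip [0.5034 0.0612 0.0376] tooly -60.6
```

View pics/a6.png

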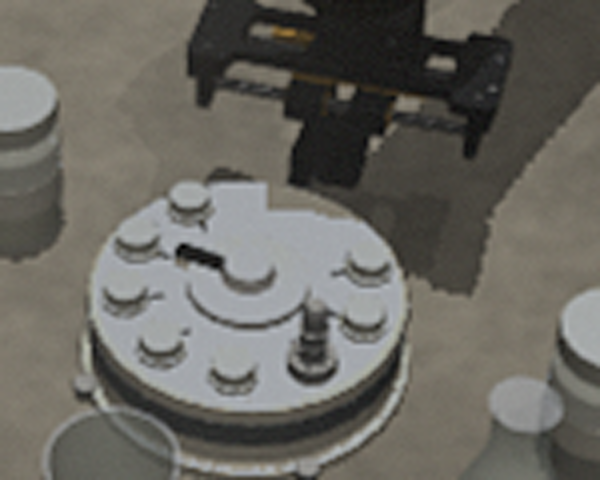

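The click is confirmed: the pointer stands at the second port's mark (165,253), and the force is starting to climb at the stop. Now I retrace the arc to let the lever fully back.

Request:
carry_out(
  targets="0 0 -1.5 -0.3 0.012;0 0 -6.5 -1.4 0.05;0 0 -6.5 -1.4 0.05;0 0 -6.5 -1.4 0.05;0 0 -6.5 -1.4 0.05;0 0 -6.5 -1.4 0.05;0 0 -6.5 -1.4 0.05;0 0 -6.5 -1.4 0.05;0 0 -6.5 -1.4 0.05;0 0 -6.5 -1.4 0.05;0 0 -6.5 -1.4 0.05;0 0 -8 0 0;0 0 0 0 0;0 0 0 0 0",
)

```text
clock: 9.47
tool_pos: [0.4995, 0.135, 0.2037]
eef_rot: [0.707, 0.0, -0.707, 0.001]
contact_force: [-0.3, -0.5, -0.7]
opening: 0.007
```

```bash
python3 ang.py 7
```

```text
start (np.float64(-128.58197534528688), 26)
t 9.47 ptr (np.float64(-96.67543899215951), 31) Fpush -0.46 F [-0.3 -0.5 -0.7] tip [0.4995 0.1349 0.0377] tooly -89.9
```

View pics/a7.png

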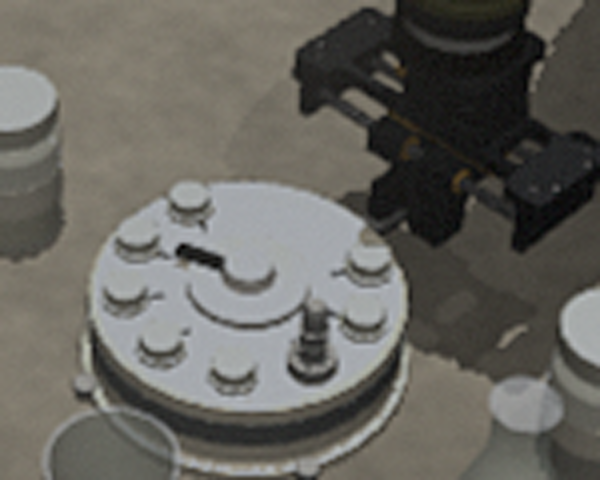

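The pointer holds at port 2 and the lever is free. Second click, same stroke.

Request:
carry_out(
  targets="0 0 4 0 0;0 0 4 0 0;0 0 6.5 1.1 -0.05;0 0 6.5 1.1 -0.05;0 0 6.5 1.1 -0.05;0 0 6.5 1.1 -0.05;0 0 6.5 1.1 -0.05;0 0 6.5 1.1 -0.05;0 0 6.5 1.1 -0.05;0 0 6.5 1.1 -0.05;0 0 3.9 0.7 -0.03;0 0 2.6 0.5 -0.02;0 0 2.6 0.5 -0.02;0 0 2.6 0.5 -0.02;0 0 0 0 0;0 0 0 0 0",
)

```text
clock: 10.85
tool_pos: [0.5027, 0.0636, 0.2037]
eef_rot: [0.686, 0.171, -0.686, 0.171]
contact_force: [0.4, 3.4, 0.4]
opening: 0.01
```

```bash
python3 ang.py 8
```

```text
start (np.float64(-128.58197534528688), 26)
t 10.85 ptr (np.float64(-62.28455487761943), 29) Fpush 2.78 F [0.4 3.4 0.4] tip [0.5028 0.0636 0.0377] tooly -61.9
```

View pics/a8.png

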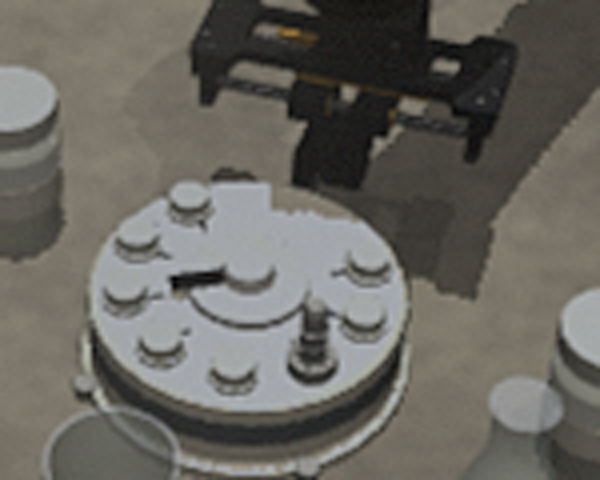

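Request:
carry_out(
  targets="0 0 2.6 0.5 -0.02;0 0 0 0 0",
)

```text
clock: 11.07
tool_pos: [0.5033, 0.0615, 0.2037]
eef_rot: [-0.684, -0.179, 0.684, -0.179]
contact_force: [-0.9, 4.9, 1.8]
opening: 0.006
```

```bash
python3 ang.py
```

```text
start (np.float64(-128.58197534528688), 26)
t 11.07 ptr (np.float64(-62.28455487761943), 29) Fpush 4.76 F [-0.9  4.9  1.8] tip [0.5033 0.0616 0.0377] tooly -60.7
```

Request:
carry_out(
  targets="0 0 1.5 0.3 -0.012;0 0 0 0 0",
)

```text
clock: 11.28
tool_pos: [0.5034, 0.0608, 0.2037]
eef_rot: [-0.683, -0.184, 0.683, -0.183]
contact_force: [-2.2, 6.8, 0.8]
opening: 0.003
```

```bash
python3 ang.py
```

```text
start (np.float64(-128.58197534528688), 26)
t 11.28 ptr (np.float64(-62.28455487761943), 29) Fpush 6.95 F [-2.2  6.8  0.8] tip [0.5033 0.0611 0.0377] tooly -60.0
```

Second click confirmed: the pointer is stable while the force rises to 7 N. Returning.

Request:
carry_out(
  targets="0 0 -2.8 -0.6 0.022;0 0 -6.5 -1.4 0.05;0 0 -6.5 -1.4 0.05;0 0 -6.5 -1.4 0.05;0 0 -6.5 -1.4 0.05;0 0 -6.5 -1.4 0.05;0 0 -6.5 -1.4 0.05;0 0 -6.5 -1.4 0.05;0 0 -6.5 -1.4 0.05;0 0 -6.5 -1.4 0.05;0 0 -6.5 -1.4 0.05;0 0 -8 0 0;0 0 0 0 0;0 0 0 0 0",
)

```text
clock: 12.5
tool_pos: [0.4988, 0.1356, 0.2036]
eef_rot: [-0.707, -0.0, 0.707, -0.001]
contact_force: [0.3, -0.6, 0.3]
opening: 0.004
```

```bash
python3 ang.py
```

```text
start (np.float64(-128.58197534528688), 26)
t 12.5 ptr (np.float64(-62.28455487761943), 29) Fpush -0.59 F [ 0.3 -0.6  0.3] tip [0.4987 0.1354 0.0376] tooly -89.9
```

Third click.

Request:
carry_out(
  targets="0 0 4 0 0;0 0 4 0 0;0 0 6.5 1.1 -0.05;0 0 6.5 1.1 -0.05;0 0 6.5 1.1 -0.05;0 0 6.5 1.1 -0.05;0 0 6.5 1.1 -0.05;0 0 6.5 1.1 -0.05;0 0 6.5 1.1 -0.05;0 0 6.5 1.1 -0.05;0 0 3.9 0.7 -0.03;0 0 2.6 0.5 -0.02;0 0 2.6 0.5 -0.02;0 0 2.6 0.5 -0.02;0 0 2.6 0.5 -0.02;0 0 1.5 0.3 -0.012;0 0 0 0 0;0 0 0 0 0",
)

```text
clock: 14.05
tool_pos: [0.503, 0.0611, 0.2037]
eef_rot: [-0.683, -0.184, 0.683, -0.183]
contact_force: [-1.1, 6.0, 0.6]
opening: 0.004
```

```bash
python3 ang.py 9
```

```text
start (np.float64(-128.58197534528688), 26)
t 14.05 ptr (np.float64(-24.380100003361036), 28) Fpush 5.77 F [-1.1  6.   0.6] tip [0.5028 0.0614 0.0377] tooly -60.0
```

View pics/a9.png

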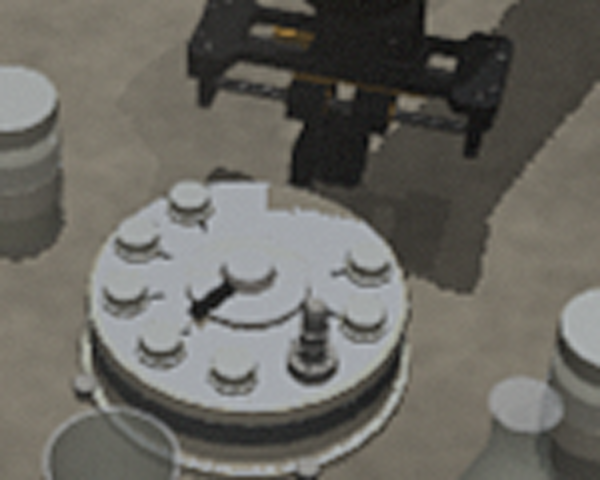

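Third click is done: the pointer is at the fourth port, at its tick (187,330). Two remain. Returning, then the fourth push.

Request:
carry_out(
  targets="0 0 -2.8 -0.6 0.022;0 0 -6.5 -1.3 0.05;0 0 -6.5 -1.3 0.05;0 0 -6.5 -1.3 0.05;0 0 -6.5 -1.3 0.05;0 0 -6.5 -1.3 0.05;0 0 -6.5 -1.3 0.05;0 0 -6.5 -1.3 0.05;0 0 -6.5 -1.3 0.05;0 0 -6.5 -1.3 0.05;0 0 -6.5 -1.3 0.05;0 0 -8 0 0;0 0 0 0 0;0 0 0 0 0",
)

```text
clock: 15.27
tool_pos: [0.4974, 0.1359, 0.2037]
eef_rot: [-0.707, -0.0, 0.707, -0.001]
contact_force: [-0.4, -0.5, 0.1]
opening: 0.003
```

```bash
python3 ang.py
```

```text
start (np.float64(-128.58197534528688), 26)
t 15.27 ptr (np.float64(-25.05612340800195), 28) Fpush -0.51 F [-0.4 -0.5  0.1] tip [0.4974 0.1358 0.0377] tooly -89.9
```

Request:
carry_out(
  targets="0 0 4 0 0;0 0 4 0 0;0 0 6.5 1.1 -0.05;0 0 6.5 1.1 -0.05;0 0 6.5 1.1 -0.05;0 0 6.5 1.1 -0.05;0 0 6.5 1.1 -0.05;0 0 6.5 1.1 -0.05;0 0 6.5 1.1 -0.05;0 0 6.5 1.1 -0.05;0 0 3.9 0.7 -0.03;0 0 2.6 0.5 -0.02;0 0 2.6 0.5 -0.02;0 0 2.6 0.5 -0.02;0 0 2.6 0.5 -0.02;0 0 1.5 0.3 -0.012;0 0 0 0 0;0 0 0 0 0",
)

```text
clock: 16.82
tool_pos: [0.5017, 0.0609, 0.2037]
eef_rot: [-0.683, -0.183, 0.683, -0.182]
contact_force: [-2.1, 4.7, 1.2]
opening: 0.003
```

```bash
python3 ang.py 10
```

```text
start (np.float64(-128.58197534528688), 26)
t 16.82 ptr (np.float64(15.770505930847321), 24) Fpush 5.16 F [-2.1  4.7  1.2] tip [0.5015 0.061  0.0377] tooly -60.0
```

View pics/a10.png

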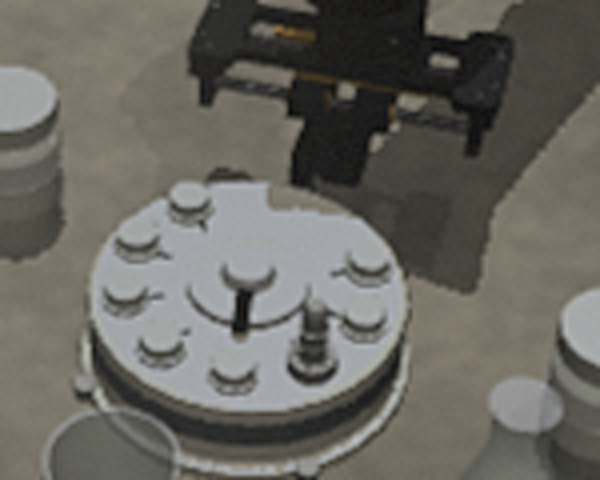

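The fourth click is in: the pointer is at the port just before the nozzle. I'll return and make the fifth and last push, with a slight radial correction.

Request:
carry_out(
  targets="0 0 -2.8 -0.6 0.022;0 0 -6.5 -1.4 0.05;0 0 -6.5 -1.4 0.05;0 0 -6.5 -1.4 0.05;0 0 -6.5 -1.4 0.05;0 0 -6.5 -1.4 0.05;0 0 -6.5 -1.4 0.05;0 0 -6.5 -1.4 0.05;0 0 -6.5 -1.4 0.05;0 0 -6.5 -1.4 0.05;0 0 -6.5 -1.4 0.05;0 0 -8 -1.5 0;0 0 0 0 0;0 0 0 0 0",
)

```text
clock: 18.03
tool_pos: [0.4989, 0.1364, 0.2037]
eef_rot: [0.707, 0.0, -0.707, 0.001]
contact_force: [0.6, 0.8, 0.1]
opening: 0.005
```

```bash
python3 ang.py
```

```text
start (np.float64(-128.58197534528688), 26)
t 18.03 ptr (np.float64(15.344016495366049), 23) Fpush 0.77 F [0.6 0.8 0.1] tip [0.4989 0.1363 0.0377] tooly -89.9
```

Request:
carry_out(
  targets="0 0 4 0 0;0 0 4 0 0;0 0 6.5 1.1 -0.05;0 0 6.5 1.1 -0.05;0 0 6.5 1.1 -0.05;0 0 6.5 1.1 -0.05;0 0 6.5 1.1 -0.05;0 0 6.5 1.1 -0.05;0 0 6.5 1.1 -0.05;0 0 6.5 1.1 -0.05;0 0 3.9 0.7 -0.03;0 0 2.6 0.5 -0.02;0 0 2.6 0.5 -0.02;0 0 2.6 0.5 -0.02;0 0 2.6 0.5 -0.02;0 0 1.5 0.3 -0.012;0 0 0 0 0;0 0 0 0 0",
)

```text
clock: 19.58
tool_pos: [0.5026, 0.0614, 0.2037]
eef_rot: [-0.683, -0.183, 0.683, -0.182]
contact_force: [-1.9, 5.3, 2.2]
opening: 0.005
```

```bash
python3 ang.py 11
```

```text
start (np.float64(-128.58197534528688), 26)
t 19.58 ptr (np.float64(59.62899749616298), 32) Fpush 5.52 F [-1.9  5.3  2.2] tip [0.5025 0.0615 0.0377] tooly -60.0
```

View pics/a11.png

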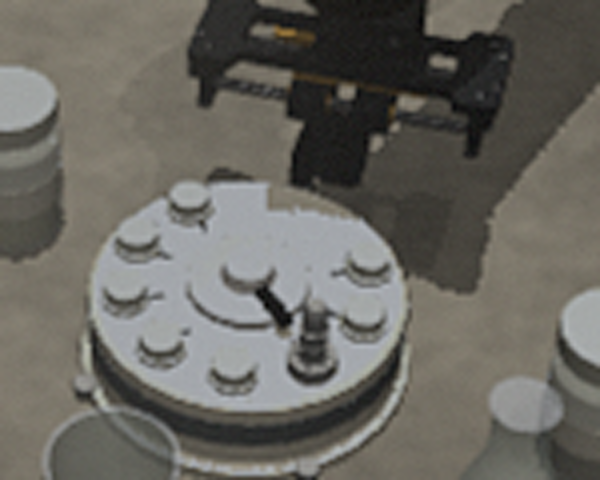

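The pointer is at the nozzle, its tip near (287,328) pointing to the nozzle foot (313,368). I'll return, back clear and lift straight up.

Request:
carry_out(
  targets="0 0 -2.8 -0.6 0.022;0 0 -6.5 -1.4 0.05;0 0 -6.5 -1.4 0.05;0 0 -6.5 -1.4 0.05;0 0 -6.5 -1.4 0.05;0 0 -6.5 -1.4 0.05;0 0 -6.5 -1.4 0.05;0 0 -6.5 -1.4 0.05;0 0 -6.5 -1.4 0.05;0 0 -6.5 -1.4 0.05;0 0 -6.5 -1.4 0.05;0 0 -8 0 0;0 0 -8 0 0;0 0 -6 0 0;0 0 0 0 0;0 -15 0 0 0;0 -25 0 0 0;0 -30 0 0 0;0 -30 0 0 0;0 -30 0 0 0",
)

```text
clock: 21.3
tool_pos: [0.4979, 0.1504, 0.3349]
eef_rot: [-0.707, 0.001, 0.707, -0.0]
contact_force: [0.6, -0.3, 0.6]
opening: 0.005
```

Request:
carry_out(
  targets="0 -30 0 0 0;0 -20 0 0 0;0 0 30 20 0;0 0 35 20 0;0 0 40 20 0;0 0 40 20 0;0 0 40 20 0;0 0 40 10 0;0 0 40 0 0;0 0 30 0 0;0 0 20 0 0;0 0 0 0 0;0 0 0 0 0;0 0 0 0 0",
)

```text
clock: 22.47
tool_pos: [0.3919, -0.155, 0.3836]
eef_rot: [-0.707, -0.0, 0.707, -0.0]
contact_force: [-0.5, 0.8, -0.1]
opening: 0.006
```

```bash
python3 ang.py; python3 look.py 12; python3 - <<'E'
from h import *
for n in("scene","top"):
    p,d=eyes.snapshot(n); cv2.imwrite(f"pics/{n}end.png",p)
    if n=="top":
        q=cv2.imread("pics/top0.png"); m=(p.max(2)<45); m[:225]=0;m[250:]=0;m[:,:215]=0;m[:,245:]=0
        v,u=np.nonzero(m); print("pad px now",u.mean(),v.mean(),len(u),onplane("top",(u.mean(),v.mean()),.062))
E
```

```text
start (np.float64(-128.58197534528688), 26)
t 22.47 ptr (np.float64(59.62899749616298), 32) Fpush 0.78 F [-0.5  0.8 -0.1] tip [ 0.3918 -0.155   0.2176] tooly -90.0
t 22.5167 tip [ 0.392  -0.1545  0.2177] F [0.54 0.97 0.32] yaw y -89.9
pad px now 230.1267605633803 234.88732394366198 71 [0.49716116 0.10056443 0.062     ]
```

View pics/look12.png

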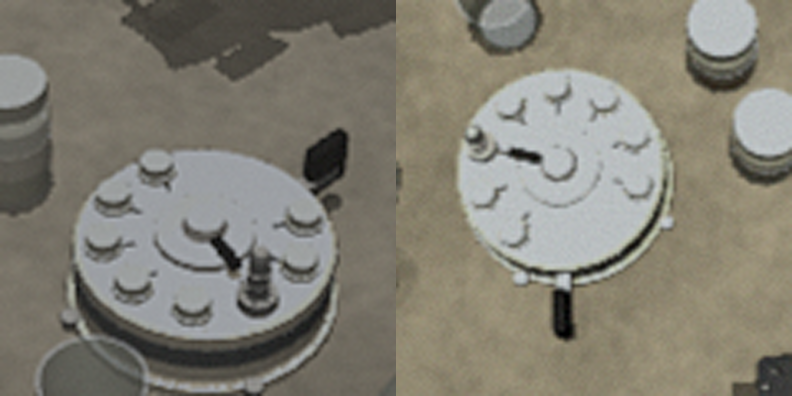

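View pics/topend.png

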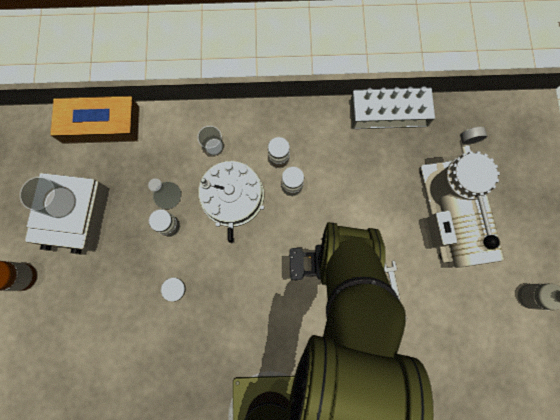

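The top view shows the pointer aimed straight at the nozzle. The pad is back at its rest pixel, (230.1,234.9) against (230.2,235.0) at the start. The jars, flask, beaker and lid are where they were, and the arm is clear. Handing in.

```bash
python3 -c "
from plant import r
print(r.finish_job())"
```

```text
the job is handed in; nothing more can be done
None
```

The pointer now stands at the steel nozzle after five lever clicks, from the -126° port to the +54° port. I handed the job in at about 22.6 s of the 72 s allowed.

**Method:** I pushed the pad's clockwise side along its arc with the fingers shut. Each stroke stopped at the first touch of the stop, and the lever was let fully back between strokes. The highest push force I read was about 7 N. Readings were taken at the ends of moves only, so brief peaks in between were not seen.

**Last checks:**
- **Pointer:** both cameras show it aimed at the nozzle.
- **Lever:** the pad is back within 0.2 pixels of its rest position in the top view, and the arm is clear of everything.
- **Bystanders:** the jars, flask, beaker and loose lid look unmoved in the top view. The wrench is mostly hidden by the arm in the last picture, but the fingers only passed it more than 200 mm above the bench.

**What disagreed:**
- **Camera offset:** the two cameras place the valve about 9 mm apart, more than the stated 2 mm calibration. I therefore found the pad by touch.
- **Pointer angle:** my scene-camera readings were up to 8° off the port angles. The last one read 59.6° where the port is at 54°. I relied on the pictures and on the pointer holding still as the force rose at the stop.

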